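Empty the barrel tumbler

TASK

Empty the bench tumbler into its pan: pull the sprung index plunger up and twist its T-handle counter-clockwise into the rest notch so that it stays retracted by itself. Then crank the barrel half a turn (no one crank grip can be carried the whole way, so change to the other part-way) until its port faces straight down and all six steel spacers have dropped into the catch pan. Leave the barrel port-down and the plunger retracted, and do not disturb the jar, the offcut and the tin.

Things in the scene. Friction and masses are not known exactly. Their poses are not given: they have to be found in the camera images.
- stand: grey cradle stand fixed to the bench, base 240 (x) x 310 (y) x 12 mm. Origin on the bench plane, under the middle of the barrel; x points away from the robot at yaw 0, z up. The barrel's axis is parallel to its y, 130 mm up. Crank at the -y end (end post there: y -78 to -90 mm, 150 mm high), plunger at the +y end (post and arm 208 mm high). Open catch pan under the barrel
- housing_top (a point): centre of the flat top, 56 mm above the bench, of the dark gear housing, 120 (x) x 70 (y) mm, that lies under the crank grips and keeps fingers from following a grip to the bottom of its circle; axes as the stand
- barrel (a joint): angle of the hexagonal plywood barrel (about 132 mm across its round steel ends, 148 mm long): 0 = port facing up (start), pi = port facing straight down. It grows as the top of the barrel moves towards the stand's -x; stops at -0.1 and 3.3. Stiff bearing (about 0.25 N m): it stays where it is left. Held at 0 while the plunger is home
- port (a point): centre of the open side port, 65 x 132 mm (a whole missing side of the hexagon), in the barrel's outer face, 58 mm from the axis; its z axis points out of the port
- crank_axis (a point): point fixed on the barrel's axis, in the plane of the middles of both crank grips (142 mm to -y of the stand's origin); axes as the stand
- grip_a_mid (a point): middle of the crank grip on the port's side of the double-armed crank: black, round, 18 mm diameter, 58 mm long, parallel to the barrel axis, 55 mm from it (centre lines), revolving freely on its spindle so that a closed hand can carry it round. The crank bar (22 mm wide) is 32 mm from this point towards the barrel. At barrel angle 0 this grip is at the top
- grip_b_mid (a point): middle of the second, identical crank grip, on the opposite arm; at barrel angle 0 it is at the bottom, just above the gear housing
- plunger (a joint): lift of the sprung index plunger in m: 0 = home, its tip between two lugs of the barrel's collar, locking the barrel; stop at 0.020. The spring pushes down with 6.5 N at home, 11 N at 0.018. Its cross pin (37 mm long) sits in a slot of the sleeve and clears the sleeve's rim at a lift of 0.014; the rest notch in the rim holds it at 0.0105
- t_handle (a joint): turn of the plunger's T-handle in rad: 0 at home, where the cross pin keeps it from turning; counter-clockwise from above is positive; the rest notch is at 1.20, the stop at 1.36
- t_bar (a point): centre of the plunger's level black T-bar, 52 mm long, 14 mm wide, 14 mm high; 262 mm above the bench and 26 mm above the sleeve's rim when home; rises and turns with the handle. The bar lies 0.971 rad (55.6 degrees) counter-clockwise from this frame's x axis; at home the frame is parallel to the stand's
- pan_floor (a point): centre of the catch pan's floor, 16 mm above the bench; axes as the stand; its rim is 32 mm higher; its inside reaches 111 mm either way in x and 69 mm in y
- spacer0: steel spacer, 18 mm diameter, 14 mm high, 25 g, inside the barrel at the start; origin at the centre of its underside
- spacer1: steel spacer, 18 mm diameter, 14 mm high, 25 g, inside the barrel at the start; origin at the centre of its underside
- spacer2: steel spacer, 18 mm diameter, 14 mm high, 25 g, inside the barrel at the start; origin at the centre of its underside
- spacer3: steel spacer, 18 mm diameter, 14 mm high, 25 g, inside the barrel at the start; origin at the centre of its underside
- spacer4: steel spacer, 18 mm diameter, 14 mm high, 25 g, inside the barrel at the start; origin at the centre of its underside
- spacer5: steel spacer, 18 mm diameter, 14 mm high, 25 g, inside the barrel at the start; origin at the centre of its underside
- jar: bystander: amber glass jar, 64 mm diameter, 90 mm high, origin under its centre
- offcut: bystander: wood offcut 50 x 110 x 38 mm, origin under its centre
- tin: bystander: open aluminium tin, 76 mm diameter, 75 mm high, origin under its centre

How it is judged:
On the way, in this order (a step that is already met when the one before it is completed fails the run):
1. the plunger rests retracted in its notch, let go (value of joint plunger above 0.009 m and value of joint t_handle above 1 rad and contact force between the fingers and plunger below 0.3 N), for 0.3 s.
2. the barrel is turned port-down (value of joint barrel above 2.84 rad and value of joint plunger above 0.009 m and value of joint t_handle above 1 rad), for 0.2 s.
At the end, for the whole second after the job is handed in: the plunger stays retracted in its rest notch (lift over 9 mm, turned over 1.0 rad), the barrel's port faces down within 0.3 rad (barrel angle over 2.84, up to its stop at 3.3), all six spacers lie at rest inside the catch pan, the barrel is still (all of step 2 and velocity of joint barrel between -0.05 and 0.05 rad/s and x of spacer0 in the frame of pan_floor between -0.111 and 0.111 m and y of spacer0 in the frame of pan_floor between -0.069 and 0.069 m and z of each of spacer0, spacer1, spacer2, spacer3, spacer4, spacer5 in the frame of pan_floor below 0.045 m and linear speed of each of spacer0, spacer1, spacer2, spacer3, spacer4, spacer5 below 0.03 m/s and x of spacer1 in the frame of pan_floor between -0.111 and 0.111 m and y of spacer1 in the frame of pan_floor between -0.069 and 0.069 m and x of spacer2 in the frame of pan_floor between -0.111 and 0.111 m and y of spacer2 in the frame of pan_floor between -0.069 and 0.069 m and x of spacer3 in the frame of pan_floor between -0.111 and 0.111 m and y of spacer3 in the frame of pan_floor between -0.069 and 0.069 m and x of spacer4 in the frame of pan_floor between -0.111 and 0.111 m and y of spacer4 in the frame of pan_floor between -0.069 and 0.069 m and x of spacer5 in the frame of pan_floor between -0.111 and 0.111 m and y of spacer5 in the frame of pan_floor between -0.069 and 0.069 m); the robot touches nothing.
It fails at once if the jar is moved by more than 20 mm or tipped (distance of jar from where it was at the start of the episode above 0.02 m or angle between jar's own z axis and vertical above 0.3 rad).
It fails at once if the offcut is moved by more than 20 mm or tipped (distance of offcut from where it was at the start of the episode above 0.02 m or angle between offcut's own z axis and vertical above 0.3 rad).
It fails at once if the tin is moved by more than 20 mm or tipped (distance of tin from where it was at the start of the episode above 0.02 m or angle between tin's own z axis and vertical above 0.3 rad).
It also fails if it takes over 61 s, if anything falls off the work surface, if the arm or the gripper's body presses on something with over 40 N, if the wrist force passes 120 N, or if a joint passes its speed limit or range.

ROBOT

A 6-joint arm with a two-finger parallel gripper is mounted at the origin on the work surface. World frame = base frame: x ahead of the robot, y to its left, z up, the work surface at z = 0. Lengths are in m, angles in rad, forces in N, time in s.
With the tool pointing down it reaches from about 0.225 to 0.875 m from the base axis. Payload 3.4 kg.
Tool frame: the origin (TCP) lies at the very end of the fingers, on their centre line; the grasp point (between the pads) lies manip.hold_point_z behind it (manip.hold_point_z is the distance from the TCP to the grasp point, in m); x points along the fingers, y is the direction in which the jaws open and shut, and the axes are right-handed (so a half turn about x gives the same grasp; the last joint's range is limited). The gripper opens to 85 mm and grips with 20 to 120 N. Pads are 22 mm wide; open, the fingers measure 114 mm over their backs; the gripper's body (76 mm by 85 mm) begins 54 mm behind the grasp point. The pads swing forward as they close: fully open they stand 13 mm farther back than shut.
Start: joints at [-1.358, 0.276, 1.505, -0, 1.361, -0.121], TCP at [0.188, -0.543, 0.231] pointing down, gripper open.
Joint ranges: [-2.89, 2.89], [-0.75, 2.08], [0.22, 2.7], [-1.18, 4.32], [0.11, 2.71], [-2.7, 2.7]. Speed limits (rad/s): [2.57, 2.57, 3.14, 3.14, 3.14, 3.14].

INTERFACE

Orientations are given as a unit quaternion [w, x, y, z].
In Python, from rig import manip gives the robot as it stands.
- The arm moves only by the tool step_arm, never from a script. Its argument "targets" is a list of rows, each a list of 2 entries, a list of its own where there are three numbers: the shift along the tool's x, y, z in mm, then the turn about the tool's x in degrees. A call has 1 to 20 rows; each row is the pose to reach, as a shift and turn from the pose commanded when the call began, along the tool's axes at that moment; what a row does not reach only later rows make up. A row lasts 1/10 s, in which the tool goes at most 50 mm and 8.59 degrees, less where a joint would pass 70% of its speed; a pose out of reach is approached as far as the arm can. A call with a gripper value outside its range is refused whole. "grip" is the closure, from 0 (fully open) to 1 (shut), set as the call begins (left out, the last holds). The fingers move at their own pace and stop on an object; "grip_force" is the grip in N (left out, the last holds). Time passes only in rows, so rows that repeat a pose let the fingers close. It gives the time, the measured TCP pose, the force and the opening at its end, in the units of the state.
- manip.get_state(): the state, without advancing time (a new reading comes with each control period).
- manip.get_image(name): name is "side" or "top"; returns a dict with "image" (400x640x3 uint8, red, green, blue), "fx", "fy", "cx", "cy" (pixels), "distortion" ([k1, k2, p1, p2, k3] as OpenCV has them; the pictures are not rectified), "pose" (4x4, takes a point from camera to world coordinates). Camera axes: x right, y down, z forward; pixel columns grow to the right and rows downward; lengths in m; the calibration is good to about 2 mm. A picture is of the moment at which its call begins. There is no depth.
- manip.sign_off(): hands the job in, once; it reports no verdict.
Trained networks look in a picture, given as the dict that the camera call returned (one of the last four; its "shot" number tells which), for a name from the list of things; names that differ only in an ending like _2 or _b are one class to them, and where a whole thing is asked for, a point or a joint stands for the part that bears it (a point fixed in the world has none). Each returns a list of dicts, best first, with "confidence" (0 to 1); they miss things now and then, are a little off and sometimes report something else, mostly with a low value. They report only what shows in the picture. A call takes as long as a camera call.
- manip.search_frame(picture, thing): "xyz" ([x, y, z] in m, in world coordinates, good to about 4 mm: the middle of the surface that is visible of it).
- manip.regions_of(picture, thing): "region" (400x640 bool, what is visible of it).
The state is a dict: "clock": time; "qpos": joint angles; "qd": joint speeds; "effort": joint torques, N m; "position": TCP position; "ee_rot": TCP orientation; "contact_force": force on the tool from outside, world axes, zero at the start; "moment": the same for the moment, N m; "width": finger opening in m.
Only numpy, scipy, OpenCV 4.12 (cv2) and the standard library are available. Lean on these libraries where they do the work, as an engineer would, in place of code of your own. Each camera call takes 0.05 s, during which the arm holds its last target.

## Working session

There is one attempt and no reset: what is moved stays moved. The work goes in short steps, Python scripts to look and compute and a tool call to move; the robot and the scene stay as the last step left them, time stands still between calls to the robot, and variables do not carry over. Pictures are saved under pics/ and viewed, and the job is handed in when it is done.

Besides the shell and the picture viewer there is one more tool, called by a JSON object that holds its "fn" and its "kwargs", one argument or row to a line. step_arm: Moves the arm, as the interface text tells. Its arguments: {"type":"object","properties":{"targets":{"type":"array"},"grip":{"type":"number"},"grip_force":{"type":"number"}},"required":["targets"]}

```bash
ls; mkdir -p pics; python3 - <<'E'
from rig import manip
import cv2
s=manip.get_state()
for k,v in s.items(): print(k,v)
print(manip.hold_point_z)
for n in("side","top"):
    p=manip.get_image(n)
    cv2.imwrite(f"pics/{n}0.png",p["image"][:,:,::-1])
    print(n,p["fx"],p["fy"],p["cx"],p["cy"],p["distortion"],p["pose"],p["shot"])
    for t in ("stand","housing_top","port","grip_a_mid","grip_b_mid","t_bar","jar","offcut","tin","crank_axis","pan_floor"):
        try:
            r=manip.search_frame(p,t); print(t,[(x["xyz"],x["confidence"]) for x in r[:3]])
        except Exception as e: print(t,e)
E
```

```text
pics
clock 0.0
qpos [-1.35799482e+00  2.76598072e-01  1.50619904e+00 -1.21930642e-05
  1.36067915e+00 -1.20978655e-01]
qd [-0.00078809 -0.00174565 -0.00035888 -0.00047359  0.00271773  0.00073477]
effort [-1.81384985e-04 -4.16780484e+01 -2.45808578e+01 -6.89466924e-04
  1.08820258e-02 -2.73119042e-05]
position [ 0.18826403 -0.54271891  0.2304117 ]
ee_rot [-0.11679785 -0.69724711 -0.11812797  0.69731666]
contact_force [ 0.86608988 -0.5378609   0.73997504]
moment [ 0.05411735 -0.00485091 -0.01442135]
width 0.08538947690367328
0.0187
side 371.98941998203867 371.98941998203867 313.6074159295064 200.27386087162589 [-0.07773016  0.          0.          0.          0.        ] [[-0.79984799 -0.41043825  0.43793109  0.29587731]
 [-0.5999798   0.56663945 -0.56475125  0.56329947]
 [-0.01635352 -0.71446496 -0.69948008  0.72514187]
 [ 0.          0.          0.          1.        ]] 1
stand [([0.5025, 0.0155, 0.0478], 0.84)]
housing_top [([0.5108, 0.0185, 0.0508], 0.85), ([0.4995, 0.1553, 0.0468], 0.48)]
port [([0.533, -0.0514, 0.1572], 0.9)]
grip_a_mid [([0.5761, -0.1849, 0.1931], 0.53), ([0.511
[... 669 characters left out ...]
e-01  9.31842768e-01]
 [ 0.00000000e+00  0.00000000e+00  0.00000000e+00  1.00000000e+00]] 2
stand [([0.5498, -0.0709, 0.0571], 0.94), ([0.5153, -0.0217, 0.0887], 0.55)]
housing_top [([0.556, -0.0682, 0.0549], 0.69), ([0.5492, -0.0639, 0.1559], 0.31)]
port [([0.5549, -0.0681, 0.1556], 0.67)]
grip_a_mid [([0.5731, -0.1808, 0.192], 0.76)]
grip_b_mid []
t_bar [([0.5261, 0.0394, 0.2678], 0.56)]
jar [([0.7124, -0.0758, 0.0889], 0.89)]
offcut [([0.4909, 0.161, 0.0172], 0.64), ([0.6752, 0.0944, 0.038], 0.58), ([0.5265, -0.046, 0.0892], 0.17)]
tin [([0.4899, 0.1639, 0.0212], 0.79), ([0.546, -0.0134, 0.09], 0.5)]
crank_axis [([0.5495, -0.0694, 0.0597], 0.61)]
pan_floor [([0.5511, -0.0683, 0.06], 0.7)]
```

View pics/side0.png

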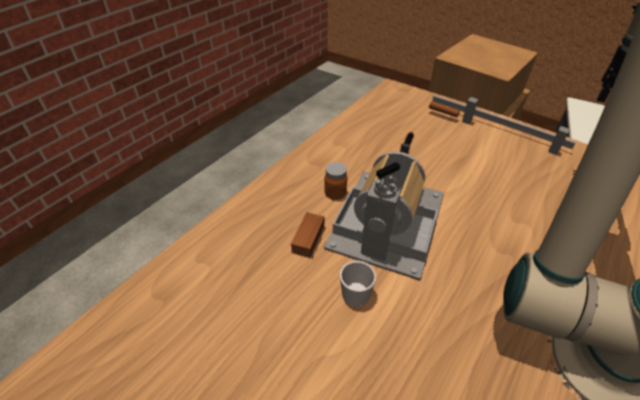

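View pics/top0.png

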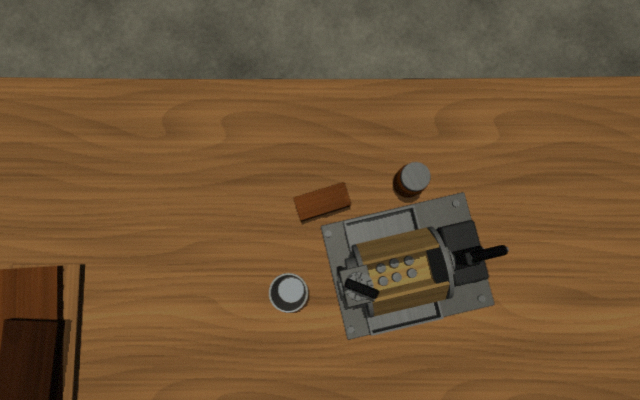

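The side view shows the stand centred near (387,215), with the T-bar at (388,170), grip A at (408,140), the jar at (336,180), the offcut at (308,234) and the tin at (357,284). In the top view the stand's base corners are near (322,222), (465,193), (494,305) and (347,338). The T-bar is at (361,288) and grip A runs from (470,258) to (506,250). I'll zoom in to get the pose accurately.

```bash
python3 - <<'E'
import cv2
a=cv2.imread("pics/top0.png")[185:350,260:520]; cv2.imwrite("pics/top0z.png",cv2.resize(a,None,fx=3,fy=3,interpolation=cv2.INTER_CUBIC))
a=cv2.imread("pics/side0.png")[120:310,280:460]; cv2.imwrite("pics/side0z.png",cv2.resize(a,None,fx=3.1,fy=3.1,interpolation=cv2.INTER_CUBIC))
E
```

```text
(no output)
```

View pics/top0z.png

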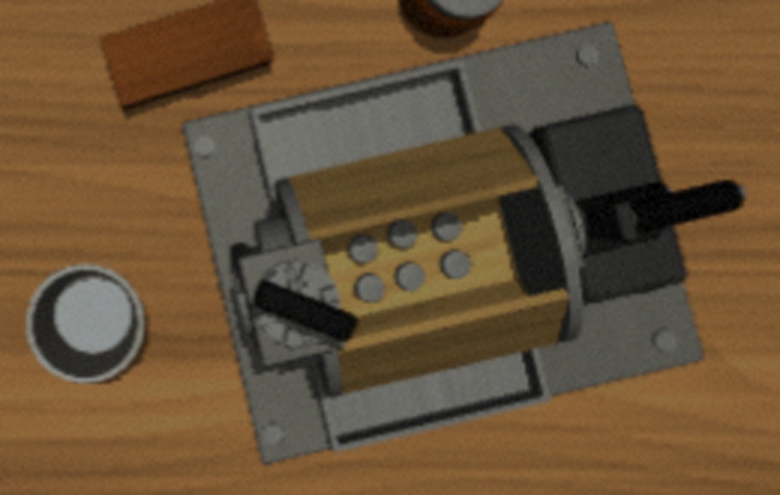

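View pics/side0z.png

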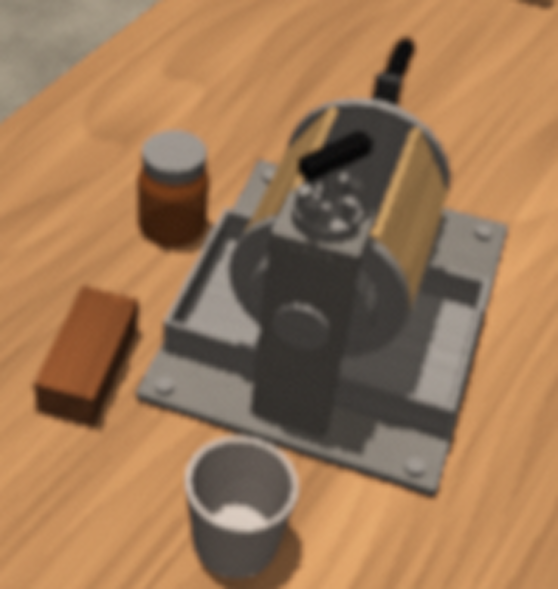

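```bash
cat > h.py <<'E'
import numpy as np, cv2
from scipy.optimize import least_squares
CAM={'side':dict(K=np.array([[371.989,0,313.607],[0,371.989,200.274],[0,0,1]]),d=np.array([-0.07773016,0,0,0,0]),
 T=np.array([[-0.79984799,-0.41043825,0.43793109,0.29587731],[-0.5999798,0.56663945,-0.56475125,0.56329947],[-0.01635352,-0.71446496,-0.69948008,0.72514187],[0,0,0,1]])),
'top':dict(K=np.array([[440.926,0,321.0468],[0,440.926,211.276],[0,0,1]]),d=np.array([0.03613202,0,0,0,0]),
 T=np.array([[4.95051143e-04,-9.96158614e-01,8.75658081e-02,5.77700904e-01],[-9.99981180e-01,4.23410580e-05,6.13504571e-03,9.37084092e-02],[-6.11518626e-03,-8.75671973e-02,-9.96139845e-01,9.31842768e-01],[0,0,0,1]]))}
def proj(c,P):
    C=CAM[c];Ti=np.linalg.inv(C['T']);P=np.atleast_2d(P).astype(float)
    return cv2.projectPoints(P,cv2.Rodrigues(Ti[:3,:3])[0],Ti[:3,3],C['K'],C['d'])[0][:,0]
def ray(c,px,z):
    C=CAM[c];u=cv2.undistortPoints(np.array([[px]],float),C['K'],C['d'])[0,0]
    d=C['T'][:3,:3]@np.r_[u,1];o=C['T'][:3,3];return o+d*(z-o[2])/d[2]
def stand2w(p,s):
    x,y,t=s;p=np.atleast_2d(p).astype(float);c,si=np.cos(t),np.sin(t)
    return np.c_[x+c*p[:,0]-si*p[:,1],y+si*p[:,0]+c*p[:,1],p[:,2]]
E
python3 - <<'E'
from h import *
zt=lambda x,y:(x/3+260,y/3+185); zs=lambda x,y:(x/3.1+280,y/3.1+120)
obs=[]
for (p,u) in [((.12,.155,.012),(185,122)),((.12,-.155,.012),(612,22)),((-.12,-.155,.012),(703,358)),((-.12,.155,.012),(265,463)),
   ((0,.119,.262+.007),(305,311)),((0,-.142-.029,.185+.004),(740,193))]: obs.append(('top',p,zt(*u)))
for (p,u) in [((.12,.155,.012),(138,397)),((-.12,-.155,.012),(508,225)),((-.12,.155,.012),(435,490)),((0,.119,.262),(336,155))]: obs.append(('side',p,zs(*u)))
def f(s):
    r=[]
    for c,p,u in obs:
        p=np.array(p,float)
        if p[2]>.25: p[1]=s[3]
        r.append((proj(c,stand2w(p,s[:3]))[0]-u))
    return np.concatenate(r)
r=least_squares(f,[.55,-.07,.2,.1],loss='soft_l1')
print(r.x); print(r.fun.reshape(-1,2) if 0 else f(r.x).reshape(-1,2).round(2))
s=r.x[:3]
for n,p in dict(tbar=(0,r.x[3],.262),ga=(0,-.142,.185),axis=(0,-.142,.13),house=(0,-.142,.056)).items(): print(n,stand2w(p,s).round(4))
E
```

```text
[ 0.54662469 -0.07588993  0.23053435  0.11627927]
[[-2.090e+00  1.700e-01]
 [-1.000e-02 -2.700e-01]
 [ 3.000e-01  1.520e+00]
 [-1.900e+00  1.290e+00]
 [ 1.200e-01  4.600e-01]
 [ 1.932e+01 -3.720e+00]
 [-1.670e+00 -1.770e+00]
 [ 2.800e-01 -5.700e-01]
 [ 3.600e-01  3.700e-01]
 [-6.500e-01 -2.100e-01]]
tbar [[0.5201 0.0373 0.262 ]]
ga [[ 0.5791 -0.2141  0.185 ]]
axis [[ 0.5791 -0.2141  0.13  ]]
house [[ 0.5791 -0.2141  0.056 ]]
```

```bash
python3 - <<'E'
from h import *
zt=lambda x,y:(x/3+260,y/3+185); zs=lambda x,y:(x/3.1+280,y/3.1+120)
obs=[]
B='b';T='t';O='o'
for (k,p,u) in [(B,(.12,.155,.012),(185,122)),(B,(.12,-.155,.012),(612,22)),(B,(-.12,-.155,.012),(703,358)),(B,(-.12,.155,.012),(265,463)),
   (T,(0,0,.269),(305,311)),(O,(0,-.171,.187),(742,193)),(O,(.111,-.069,.048),(462,74)),(O,(-.111,-.069,.048),(540,393))]: obs.append(('top',k,p,zt(*u)))
for (k,p,u) in [(B,(.12,.155,.012),(138,397)),(B,(-.12,-.155,.012),(508,225)),(B,(-.12,.155,.012),(435,490)),(T,(0,0,.262),(336,155)),(O,(0,-.171,.185),(405,45))]: obs.append(('side',k,p,zs(*u)))
def f(s):
    r=[]
    for c,k,p,u in obs:
        p=np.array(p,float)
        if k==T: p[1]=s[3]
        if k==B: p[1]+=s[4]
        r.append((proj(c,stand2w(p,s[:3]))[0]-u))
    return np.concatenate(r)
r=least_squares(f,[.55,-.07,.2,.1,0],loss='soft_l1')
print(r.x); print(f(r.x).reshape(-1,2).round(2))
s=r.x[:3]
for n,p in dict(tbar=(0,r.x[3],.262),ga=(0,-.142,.185),axis=(0,-.142,.13),house=(0,-.142,.056)).items(): print(n,stand2w(p,s).round(4))
# overlay
pts=[(x,y+r.x[4],.012) for x in(-.12,.12) for y in(-.155,.155)]+[(x,y,.048) for x in(-.111,.111) for y in(-.069,.069)]+[(0,-.171,.185),(0,-.142,.185),(0,-.113,.185),(0,-.11,.13),(0,-.078,.15),(0,-.09,.15),(.06,-.177,.056),(-.06,-.177,.056),(.06,-.107,.056),(-.06,-.107,.056)]
d=np.array([np.cos(.971),np.sin(.971),0])*.026
pts+=[tuple(np.array([0,r.x[3],.269])+d),tuple(np.array([0,r.x[3],.269])-d)]
for a in np.linspace(0,2*np.pi,40): pts+=[(.066*np.cos(a),y,.13+.066*np.sin(a)) for y in(.074,-.074)]
for c,(x0,x1,y0,y1) in dict(top=(260,520,185,350),side=(280,460,120,310)).items():
    a=cv2.imread(f"pics/{c}0.png")[y0:y1,x0:x1]; a=cv2.resize(a,None,fx=3,fy=3,interpolation=cv2.INTER_CUBIC)
    for u in proj(c,stand2w(pts,s)): cv2.circle(a,(int(round((u[0]-x0)*3)),int(round((u[1]-y0)*3))),2,(0,255,0),-1)
    cv2.imwrite(f"pics/{c}ov.png",a)
E
```

```text
[ 0.53968205 -0.04487373  0.23221243  0.08448964 -0.03300443]
[[-1.63  0.  ]
 [ 0.39 -0.68]
 [ 0.9   1.04]
 [-1.23  1.07]
 [ 0.09  0.34]
 [-0.69  0.25]
 [-0.51 -2.46]
 [ 1.86  1.  ]
 [-1.55 -2.09]
 [ 0.14 -0.95]
 [ 0.45 -0.13]
 [-0.74 -0.24]
 [ 0.04 -0.73]]
tbar [[0.5202 0.0373 0.262 ]]
ga [[ 0.5724 -0.1831  0.185 ]]
axis [[ 0.5724 -0.1831  0.13  ]]
house [[ 0.5724 -0.1831  0.056 ]]
```

View pics/topov.png

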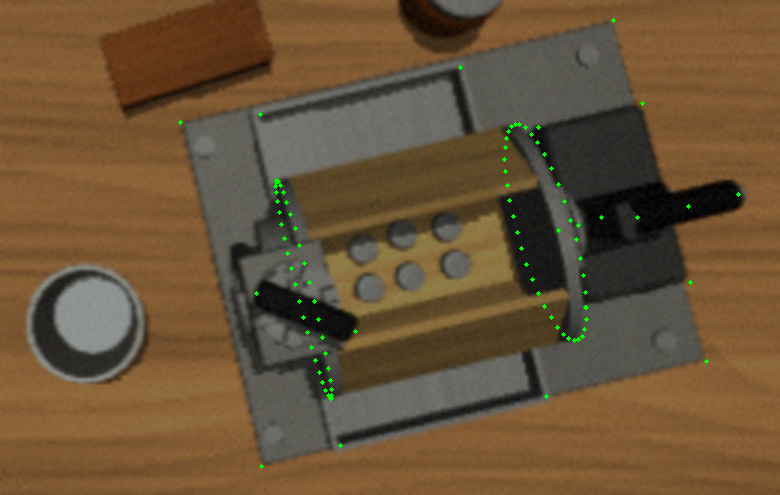

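View pics/sideov.png

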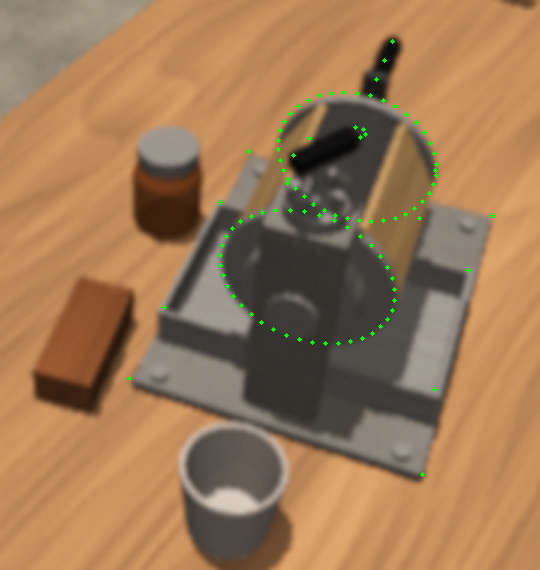

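```bash
cat >> h.py <<'E'
S=(0.53968,-0.04487,0.23221)
from scipy.spatial.transform import Rotation as Rn
def R_of(st):
    q=st['ee_rot'];return Rn.from_quat([q[1],q[2],q[3],q[0]]).as_matrix()
def tell(st,yaw=None,pos=None):
    R=R_of(st); psi=np.arctan2(R[1,1],R[0,1])
    print('t',round(st['clock'],2),'pos',st['position'].round(4),'psi',psi.round(4),'q',np.round(st['qpos'],3),'F',np.round(st['contact_force'],1),'M',np.round(st['moment'],2),'w',round(st['width'],4))
    if pos is not None: print('shift mm',(R.T@(np.array(pos)-st['position'])*1e3).round(1))
    if yaw is not None:
        d=(yaw-psi+np.pi/2)%np.pi-np.pi/2; print('turn about x deg (pos=cw)',-np.degrees(d).round(2), 'alt',-np.degrees(d-np.sign(d)*np.pi).round(2))
E
python3 - <<'E'
from h import *; from rig import manip
st=manip.get_state(); print(R_of(st).round(3))
tell(st,1.203+np.pi/2,(.5202,.0373,.262-.0187))
E
```

```text
[[-0.     0.328 -0.945]
 [-0.    -0.945 -0.328]
 [-1.     0.     0.   ]]
t 1.2 pos [ 0.1884 -0.5433  0.2313] psi -1.237 q [-1.358  0.276  1.505 -0.     1.361 -0.121] F [-0.2 -0.1  0.5] M [-0.03  0.04  0.01] w 0.0857
shift mm [ -12.  -439.8 -503.7]
turn about x deg (pos=cw) -49.8 alt 130.2
```

{"fn": "step_arm", "kwargs": {
  "targets": [
    [[-45,0,0],0],
    [[-90,0,0],0],
    [[-90,-440,-504],-50],
    [[-90,-440,-504],-50],
    [[-90,-440,-504],-50],
    [[-90,-440,-504],-50],
    [[-90,-440,-504],-50],
    [[-90,-440,-504],-50],
    [[-90,-440,-504],-50],
    [[-90,-440,-504],-50],
    [[-90,-440,-504],-50],
    [[-90,-440,-504],-50],
    [[-90,-440,-504],-50],
    [[-90,-440,-504],-50],
    [[-90,-440,-504],-50],
    [[-90,-440,-504],-50],
    [[-90,-440,-504],-50],
    [[-90,-440,-504],-50],
    [[-90,-440,-504],-50],
    [[-90,-440,-504],-50]
  ],
  "grip": 0.3
}}

```text
clock: 3.2
position: [0.5199, 0.0363, 0.3215]
ee_rot: [-0.401, -0.583, -0.4, 0.583]
contact_force: [-0.4, 0.4, -0.1]
width: 0.0597
```

```bash
python3 - <<'E'
from h import *; from rig import manip
for c in ("top","side"):
    p=manip.get_image(c); im=p["image"][:,:,::-1]
    x0,x1,y0,y1=dict(top=(260,520,185,350),side=(280,460,80,270))[c]
    cv2.imwrite(f"pics/{c}1.png",cv2.resize(im[y0:y1,x0:x1],None,fx=3,fy=3,interpolation=cv2.INTER_CUBIC))
st=manip.get_state()
tell(st,1.203+np.pi/2,(.5202,.0373,.262-.0187))
E
```

```text
t 3.3 pos [0.52   0.0365 0.3216] psi -0.3661 q [-0.063  0.155  1.445 -0.     1.541  0.303] F [ 0.5 -0.5 -0.4] M [-0.03  0.01 -0.  ] w 0.0598
shift mm [78.3 -0.2 -0.8]
turn about x deg (pos=cw) 0.09 alt -179.91
```

View pics/side1.png

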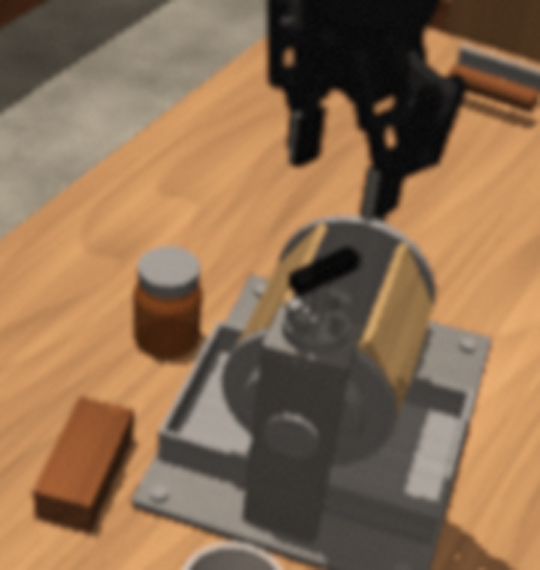

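View pics/top1.png

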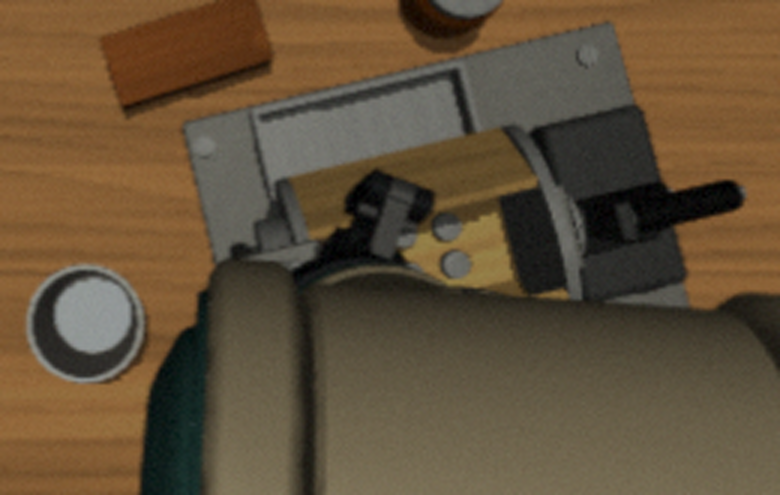

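The fingers straddle the T-bar, seen in the side crop at (303,160) and (372,213) above the bar at (325,270). I'll descend and grip.

{"fn": "step_arm", "kwargs": {
  "targets": [
    [[40,0,-1],0],
    [[60,0,-1],0],
    [[77,0,-1],0],
    [[77,0,-1],0]
  ]
}}

```text
clock: 3.7
position: [0.5189, 0.0379, 0.2421]
ee_rot: [-0.4, -0.581, -0.402, 0.584]
contact_force: [0.2, 0.3, 0.1]
width: 0.0597
```

{"fn": "step_arm", "kwargs": {
  "targets": [
    [[0,0,0],0],
    [[0,0,0],0],
    [[0,0,0],0],
    [[0,0,0],0],
    [[0,0,0],0]
  ],
  "grip": 1,
  "grip_force": 50
}}

```text
clock: 4.2
position: [0.5213, 0.0384, 0.2456]
ee_rot: [0.402, 0.583, 0.401, -0.582]
contact_force: [-1.2, -0.1, 5.4]
width: 0.013
```

```bash
python3 - <<'E'
from h import *; from rig import manip
tell(manip.get_state(),1.203+np.pi/2,(.5202,.0373,.262-.0187))
E
```

```text
t 4.2 pos [0.5213 0.0384 0.2456] psi -0.3643 q [-0.059  0.188  1.589 -0.     1.362  0.305] F [-1.2 -0.1  5.4] M [-0.01  0.15 -0.04] w 0.013
shift mm [ 2.3 -0.6  1.4]
turn about x deg (pos=cw) 0.2 alt -179.8
```

{"fn": "step_arm", "kwargs": {
  "targets": [
    [[-6,0,0],0],
    [[-12,0,0],0],
    [[-17,0,0],0],
    [[-17,0,0],0],
    [[-17,0,0],0]
  ]
}}

```text
clock: 4.7
position: [0.521, 0.0384, 0.2606]
ee_rot: [-0.401, -0.582, -0.401, 0.582]
contact_force: [3.9, -0.5, -10.8]
width: 0.0132
```

```bash
python3 - <<'E'
from h import *; from rig import manip
p=manip.get_image("side"); im=p["image"][:,:,::-1]
x0,x1,y0,y1=(340,440,100,220)
cv2.imwrite(f"pics/side2.png",cv2.resize(im[y0:y1,x0:x1],None,fx=5,fy=5,interpolation=cv2.INTER_CUBIC))
tell(manip.get_state())
E
```

```text
t 4.75 pos [0.521  0.0384 0.2606] psi -0.3644 q [-0.06   0.181  1.561 -0.     1.4    0.305] F [  4.1  -0.6 -11.9] M [-0.16 -0.84  0.03] w 0.0129
```

View pics/side2.png

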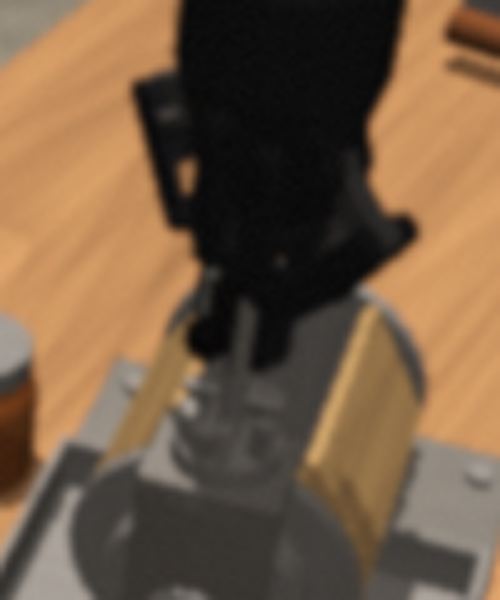

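Force is −11 N, consistent with the spring at about 16 mm of lift. I'll go 1 mm higher and turn counter-clockwise partway.

{"fn": "step_arm", "kwargs": {
  "targets": [
    [[-1.5,0,0],0],
    [[-1.5,0,0],-8],
    [[-1.5,0,0],-16],
    [[-1.5,0,0],-24],
    [[-1.5,0,0],-24]
  ]
}}

```text
clock: 5.25
position: [0.5203, 0.0386, 0.2625]
ee_rot: [0.513, 0.486, 0.514, -0.487]
contact_force: [3.2, 0.4, -12.8]
width: 0.0129
```

```bash
python3 - <<'E'
from h import *; from rig import manip
st=manip.get_state();tell(st); print('F tool',R_of(st).T@st['contact_force'],'M tool',R_of(st).T@st['moment'])
E
```

```text
t 5.25 pos [0.5203 0.0386 0.2625] psi 0.0543 q [-0.059  0.179  1.558  0.     1.405 -0.114] F [  3.2   0.4 -12.8] M [-0.08 -0.63  0.04] w 0.0129
F tool [12.77280917  3.24180864 -0.25847716] M tool [-0.03787313 -0.11321389  0.62104073]
```

{"fn": "step_arm", "kwargs": {
  "targets": [
    [[0,0,0],-8],
    [[0,0,0],-16],
    [[0,0,0],-24],
    [[0,0,0],-32],
    [[0,0,0],-40],
    [[0,0,0],-45.5],
    [[0,0,0],-45.5]
  ]
}}

```text
clock: 5.95
position: [0.5192, 0.0381, 0.2622]
ee_rot: [0.66, 0.25, 0.662, -0.252]
contact_force: [0.5, -1.7, -11.1]
width: 0.0127
```

```bash
python3 - <<'E'
from h import *; from rig import manip
st=manip.get_state();tell(st); print('F tool',R_of(st).T@st['contact_force'],'M tool',R_of(st).T@st['moment'])
E
```

```text
t 5.95 pos [0.5192 0.0381 0.2622] psi 0.8458 q [-6.000e-02  1.790e-01  1.559e+00 -1.000e-03  1.407e+00 -9.050e-01] F [  0.5  -1.7 -11.1] M [-0.3  -0.14  0.02] w 0.0127
F tool [11.06526273 -0.89494122  1.50937664] M tool [-0.02288098 -0.30166387 -0.13366945]
```

{"fn": "step_arm", "kwargs": {
  "targets": [
    [[2,0,0],0],
    [[4,0,0],0],
    [[6,0,0],0],
    [[7,0,0],0],
    [[7,0,0],0],
    [[7,0,0],0]
  ]
}}

```text
clock: 6.55
position: [0.5195, 0.0381, 0.256]
ee_rot: [0.661, 0.249, 0.662, -0.251]
contact_force: [-4.2, -4.0, -6.6]
width: 0.0131
```

```bash
python3 - <<'E'
from h import *; from rig import manip
st=manip.get_state();tell(st); print('F tool',R_of(st).T@st['contact_force'],'M tool',R_of(st).T@st['moment'])
E
```

```text
t 6.55 pos [0.5195 0.0381 0.256 ] psi 0.8479 q [-6.000e-02  1.820e-01  1.571e+00 -1.000e-03  1.391e+00 -9.070e-01] F [-4.2 -4.  -6.6] M [-0.53  0.63 -0.03] w 0.0131
F tool [ 6.59001659 -5.72034518 -0.47130422] M tool [ 0.02607358  0.12418379 -0.81296218]
```

{"fn": "step_arm", "kwargs": {
  "targets": [
    [[1,0,0],0],
    [[2,0,0],0],
    [[2,0,0],0],
    [[2,0,0],0]
  ]
}}

```text
clock: 6.95
position: [0.5195, 0.0381, 0.2558]
ee_rot: [0.661, 0.25, 0.662, -0.25]
contact_force: [-6.4, -3.0, -0.3]
width: 0.0133
```

```bash
python3 - <<'E'
from h import *; from rig import manip
st=manip.get_state();tell(st); print('F tool',R_of(st).T@st['contact_force'],'M tool',R_of(st).T@st['moment'])
p=manip.get_image("side"); im=p["image"][:,:,::-1]
x0,x1,y0,y1=(340,440,100,220)
cv2.imwrite(f"pics/side3.png",cv2.resize(im[y0:y1,x0:x1],None,fx=5,fy=5,interpolation=cv2.INTER_CUBIC))
E
```

```text
t 6.95 pos [0.5195 0.0381 0.2558] psi 0.848 q [-6.000e-02  1.810e-01  1.572e+00 -1.000e-03  1.389e+00 -9.070e-01] F [-6.4 -3.  -0.3] M [-0.47  1.03 -0.04] w 0.0133
F tool [ 0.31674114 -6.49343484 -2.77309479] M tool [ 0.04073485  0.45996705 -1.03141599]
```

View pics/side3.png

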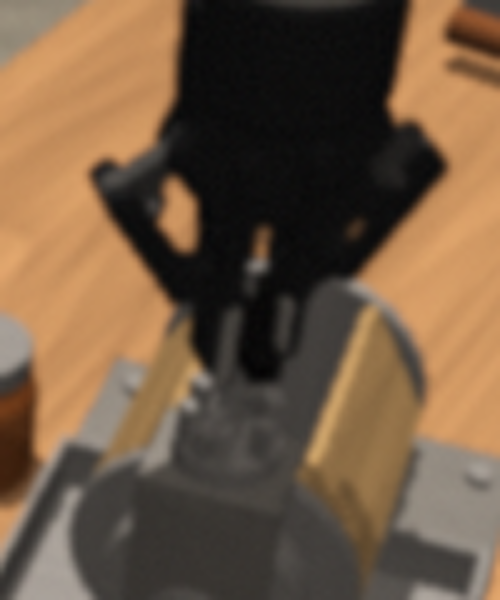

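The height stopped following at about 10.3 mm of lift while the pull dropped to 0, so the pin is seated in the notch. I'll release it and back up.

{"fn": "step_arm", "kwargs": {
  "targets": [
    [[0,0,0],0],
    [[0,0,0],0],
    [[0,0,0],0],
    [[0,0,0],0],
    [[-20,0,0],0],
    [[-50,0,0],0],
    [[-90,0,0],0],
    [[-120,0,0],0]
  ],
  "grip": 0.3
}}

```text
clock: 7.8
position: [0.5214, 0.0387, 0.3762]
ee_rot: [0.662, 0.25, 0.661, -0.249]
contact_force: [-0.2, 0.7, 0.5]
width: 0.06
```

```bash
python3 - <<'E'
from h import *; from rig import manip
p=manip.get_image("side"); im=p["image"][:,:,::-1]
x0,x1,y0,y1=(340,440,100,220)
cv2.imwrite(f"pics/side4.png",cv2.resize(im[y0:y1,x0:x1],None,fx=5,fy=5,interpolation=cv2.INTER_CUBIC))
print(manip.search_frame(p,"t_bar"))
tell(manip.get_state(),S[2],stand2w((0,-.145,.30),S)[0])
E
```

```text
[{'xyz': [0.5208, 0.0381, 0.276], 'confidence': 0.84}]
t 7.9 pos [0.5231 0.0386 0.3788] psi 0.8488 q [-0.059  0.145  1.322  0.     1.664 -0.908] F [ 0.8 -0.1 -0.3] M [0.04 0.01 0.02] w 0.0595
shift mm [  79.4 -136.   185.3]
turn about x deg (pos=cw) 35.33 alt -144.67
```

View pics/side4.png

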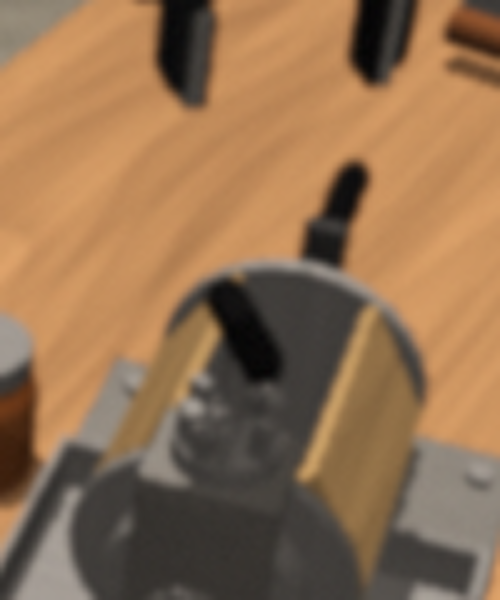

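The T-bar is turned, running from (215,290) to (265,375) in the crop. It stands about 12 mm higher and holds by itself. Next is grip A.

```bash
python3 - <<'E'
from h import *; from rig import manip
tell(manip.get_state(),S[2],stand2w((0,-.148,.25),S)[0])
E
```

```text
t 7.9 pos [0.5231 0.0386 0.3788] psi 0.8488 q [-0.059  0.145  1.322  0.     1.664 -0.908] F [ 0.8 -0.1 -0.3] M [0.04 0.01 0.02] w 0.0595
shift mm [ 129.4 -138.1  187.3]
turn about x deg (pos=cw) 35.33 alt -144.67
```

{"fn": "step_arm", "kwargs": {
  "targets": [
    [[0,-35,45],8],
    [[20,-70,90],16],
    [[40,-105,140],24],
    [[70,-138,187],32],
    [[110,-138,187],35.3],
    [[129,-138,187],35.3],
    [[129,-138,187],35.3],
    [[129,-138,187],35.3]
  ]
}}

```text
clock: 8.7
position: [0.5697, -0.1882, 0.2444]
ee_rot: [0.554, 0.439, 0.555, -0.439]
contact_force: [0.3, 0.6, 0.2]
width: 0.0599
```

```bash
python3 - <<'E'
from h import *; from rig import manip
for c in ("top","side"):
    p=manip.get_image(c); im=p["image"][:,:,::-1]
    x0,x1,y0,y1=dict(top=(340,560,160,350),side=(340,480,60,210))[c]
    cv2.imwrite(f"pics/{c}5.png",cv2.resize(im[y0:y1,x0:x1],None,fx=3,fy=3,interpolation=cv2.INTER_CUBIC))
tell(manip.get_state(),S[2],stand2w((0,-.148,.185-.0187),S)[0])
E
```

```text
t 8.8 pos [ 0.571  -0.1881  0.2471] psi 0.2336 q [-4.340e-01  3.050e-01  1.423e+00  1.000e-03  1.410e+00 -6.680e-01] F [0.  0.4 0.6] M [-0.    0.   -0.01] w 0.0598
shift mm [80.8  2.3  1.3]
turn about x deg (pos=cw) 0.08 alt -179.92
```

View pics/side5.png

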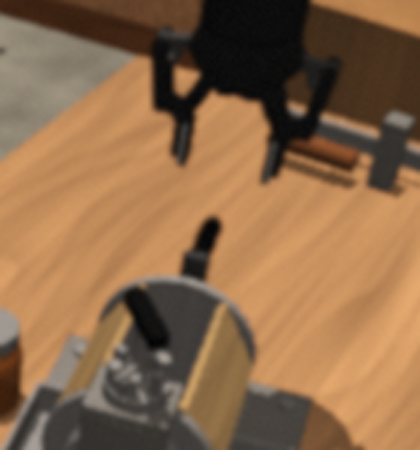

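View pics/top5.png

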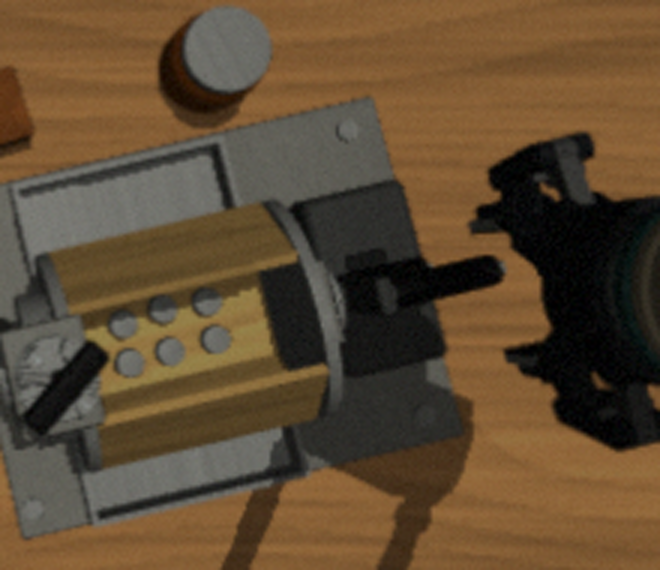

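{"fn": "step_arm", "kwargs": {
  "targets": [
    [[30,2,1],0],
    [[60,2,1],0],
    [[80,2,1],0],
    [[80,2,1],0],
    [[80,2,1],0]
  ]
}}

```text
clock: 9.3
position: [0.5733, -0.1888, 0.1671]
ee_rot: [0.556, 0.439, 0.554, -0.438]
contact_force: [0.6, 0.1, 0.3]
width: 0.0599
```

{"fn": "step_arm", "kwargs": {
  "targets": [
    [[0,0,0],0],
    [[0,0,0],0],
    [[0,0,0],0],
    [[0,0,0],0],
    [[0,0,0],0]
  ],
  "grip": 1,
  "grip_force": 50
}}

```text
clock: 9.8
position: [0.5733, -0.1893, 0.1663]
ee_rot: [0.556, 0.439, 0.553, -0.438]
contact_force: [1.0, 1.0, 5.8]
width: 0.0155
```

```bash
python3 - <<'E'
from h import *; from rig import manip
st=manip.get_state();tell(st,S[2],stand2w((0,-.148,.185-.0187),S)[0]); print('F tool',R_of(st).T@st['contact_force'],'M tool',R_of(st).T@st['moment'])
p=manip.get_image("side"); im=p["image"][:,:,::-1]
x0,x1,y0,y1=(340,480,60,210)
cv2.imwrite(f"pics/side6.png",cv2.resize(im[y0:y1,x0:x1],None,fx=4,fy=4,interpolation=cv2.INTER_CUBIC))
E
```

```text
t 9.8 pos [ 0.5733 -0.1893  0.1663] psi 0.2324 q [-4.350e-01  3.580e-01  1.548e+00  1.000e-03  1.232e+00 -6.670e-01] F [1.  1.  5.8] M [ 0.26 -0.2  -0.02] w 0.0155
shift mm [-0.   0.5 -0.3]
turn about x deg (pos=cw) 0.01 alt -179.99
F tool [-5.79431838  1.18148675 -0.77795411] M tool [0.02233095 0.20386268 0.25266329]
```

View pics/side6.png

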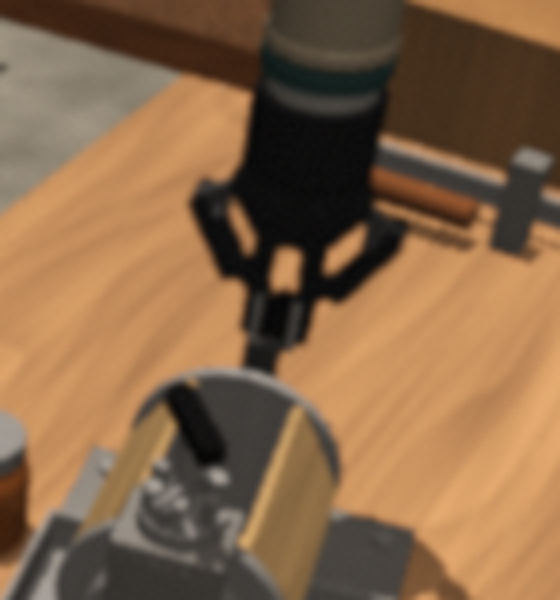

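Gripped at width 15.5 mm with small forces. I'll start cranking along the 55 mm arc (tool −y, +x) and watch the force.

{"fn": "step_arm", "kwargs": {
  "targets": [
    [[0.2,-4.8,0],0],
    [[0.8,-9.6,0],0],
    [[1.9,-14.2,0],0],
    [[3.3,-18.8,0],0],
    [[5.2,-23.2,0],0],
    [[7.4,-27.5,0],0],
    [[7.4,-27.5,0],0]
  ]
}}

```text
clock: 10.55
position: [0.5466, -0.1956, 0.1585]
ee_rot: [0.556, 0.439, 0.553, -0.438]
contact_force: [2.2, 1.7, 4.5]
width: 0.0155
```

```bash
cat >> h.py <<'E'
def crank(st,sg=1):
    P=st['position']+np.array([0,0,.0187]); c,s=np.cos(S[2]),np.sin(S[2])
    d=P[:2]-np.array(S[:2]); x=c*d[0]+s*d[1]; y=-s*d[0]+c*d[1]; z=P[2]-.13
    R=R_of(st)
    print('t',round(st['clock'],2),'stand xyz mm',np.round([x*1e3,y*1e3,z*1e3],1),'r',round(1e3*np.hypot(x,z),1),'theta',np.degrees(np.arctan2(-sg*x,sg*z)).round(1),'Ftool',(R.T@st['contact_force']).round(1),'w',round(st['width'],4))
E
python3 - <<'E'
from h import *; from rig import manip
crank(manip.get_state())
E
```

```text
t 10.55 stand xyz mm [ -27.9 -148.3   47.2] r 54.8 theta 30.6 Ftool [-4.5  2.5 -1.1] w 0.0155
```

{"fn": "step_arm", "kwargs": {
  "targets": [
    [[2.5,-4,0],0],
    [[5.5,-7.9,0],0],
    [[8.7,-11.4,0],0],
    [[12.2,-14.6,0],0],
    [[16.1,-17.6,0],0],
    [[20.1,-20.1,0],0],
    [[24.4,-22.3,0],0],
    [[28.8,-24.2,0],0],
    [[28.8,-24.2,0],0]
  ]
}}

```text
clock: 11.45
position: [0.5233, -0.2011, 0.1289]
ee_rot: [0.556, 0.439, 0.554, -0.438]
contact_force: [4.5, 2.4, 0.5]
width: 0.0154
```

```bash
python3 - <<'E'
from h import *; from rig import manip
crank(manip.get_state())
p=manip.get_image("side"); im=p["image"][:,:,::-1]
x0,x1,y0,y1=(300,480,80,280)
cv2.imwrite(f"pics/side7.png",cv2.resize(im[y0:y1,x0:x1],None,fx=3,fy=3,interpolation=cv2.INTER_CUBIC))
E
```

```text
t 11.45 stand xyz mm [ -51.9 -148.3   17.6] r 54.8 theta 71.3 Ftool [-0.5  5.  -1.3] w 0.0154
```

View pics/side7.png

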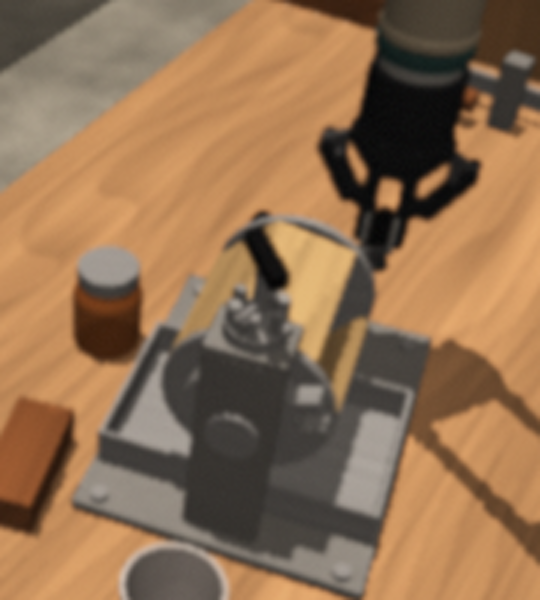

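{"fn": "step_arm", "kwargs": {
  "targets": [
    [[4.6,-1.4,0],0],
    [[9.2,-2.5,0],0],
    [[14,-3.1,0],0],
    [[18.8,-3.3,0],0],
    [[21.2,-3.2,0],0],
    [[23.6,-3.1,0],0],
    [[26,-2.8,0],0],
    [[28.4,-2.5,0],0],
    [[30.7,-2,0],0],
    [[33,-1.4,0],0],
    [[35.3,-0.7,0],0],
    [[37.6,0,0],0],
    [[39.8,1,0],0],
    [[42,1.9,0],0],
    [[42,1.9,0],0]
  ]
}}

```text
clock: 13.0
position: [0.5257, -0.2006, 0.0877]
ee_rot: [0.556, 0.44, 0.553, -0.438]
contact_force: [4.8, 3.9, 5.5]
width: 0.0153
```

```bash
python3 - <<'E'
from h import *; from rig import manip
crank(manip.get_state())
for c in ("top","side"):
    p=manip.get_image(c); im=p["image"][:,:,::-1]
    x0,x1,y0,y1=dict(top=(320,560,160,350),side=(300,480,80,280))[c]
    cv2.imwrite(f"pics/{c}8.png",cv2.resize(im[y0:y1,x0:x1],None,fx=3,fy=3,interpolation=cv2.INTER_CUBIC))
E
```

```text
t 13.0 stand xyz mm [ -49.4 -148.3  -23.6] r 54.7 theta 115.5 Ftool [-5.5  5.6 -2.7] w 0.0153
```

View pics/side8.png

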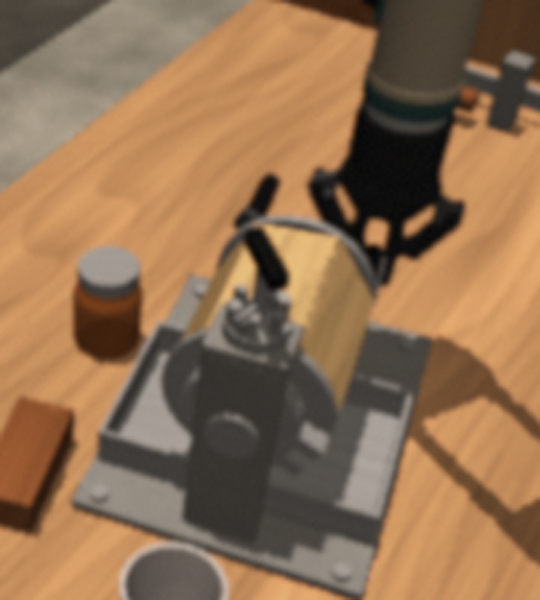

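View pics/top8.png

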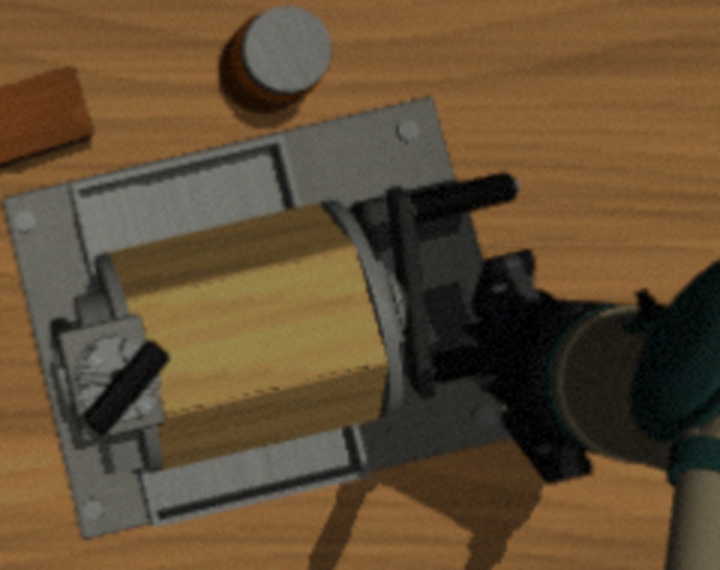

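At 115° grip B is visible at upper right (side crop (265,190)), and no spacers are outside the pan. I'll release A, rise, go across and take B.

{"fn": "step_arm", "kwargs": {
  "targets": [
    [[0,0,0],0],
    [[0,0,0],0],
    [[0,0,0],0],
    [[0,0,0],0],
    [[-40,0,0],0],
    [[-80,0,0],0],
    [[-120,0,0],0],
    [[-125,40,0],0],
    [[-125,80,0],0],
    [[-125,99,0],0],
    [[-125,99,0],0],
    [[-125,99,0],0]
  ],
  "grip": 0.3
}}

```text
clock: 14.3
position: [0.619, -0.1778, 0.2107]
ee_rot: [0.554, 0.438, 0.556, -0.439]
contact_force: [-0.2, 0.9, 0.5]
width: 0.0594
```

```bash
python3 - <<'E'
from h import *; from rig import manip
st=manip.get_state();crank(st)
for c in ("top","side"):
    p=manip.get_image(c); im=p["image"][:,:,::-1]
    x0,x1,y0,y1=dict(top=(320,560,160,350),side=(300,480,80,280))[c]
    cv2.imwrite(f"pics/{c}9.png",cv2.resize(im[y0:y1,x0:x1],None,fx=3,fy=3,interpolation=cv2.INTER_CUBIC))
    print(manip.search_frame(p,"grip_b_mid"))
a=np.radians(115.5); g=stand2w((.055*np.sin(a),-.142,.13-.055*np.cos(a)),S)[0]; print(g)
for y in(-.171,-.142,-.113): print(proj('top',stand2w((.055*np.sin(a),y,.13-.055*np.cos(a)),S)),proj('side',stand2w((.055*np.sin(a),y,.13-.055*np.cos(a)),S)))
E
```

```text
t 14.3 stand xyz mm [  46.6 -147.6   99.4] r 109.8 theta -25.1 Ftool [-0.5 -0.  -0.9] w 0.0594
[{'xyz': [0.6232, -0.1686, 0.1606], 'confidence': 0.7}]
[{'xyz': [0.6163, -0.1724, 0.1631], 'confidence': 0.43}]
[ 0.62066809 -0.17163465  0.15367811]
[[491.09694484 221.92273872]] [[390.22684909 139.5440479 ]]
[[474.94748518 225.70690894]] [[387.30273535 145.55246401]]
[[458.82447531 229.48980932]] [[384.25304839 151.813509  ]]
```

View pics/side9.png

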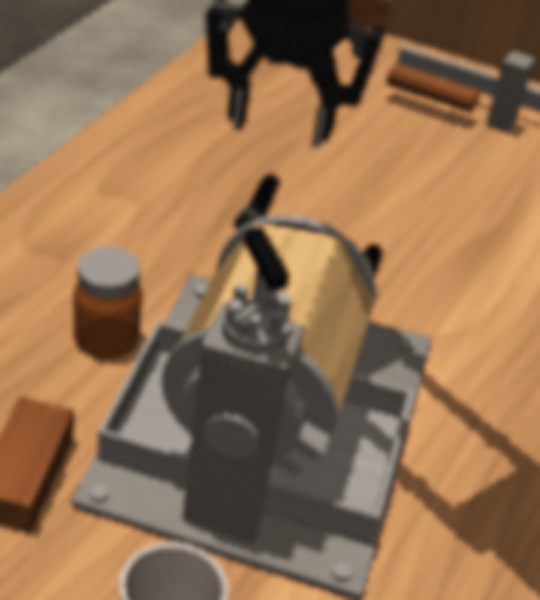

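View pics/top9.png

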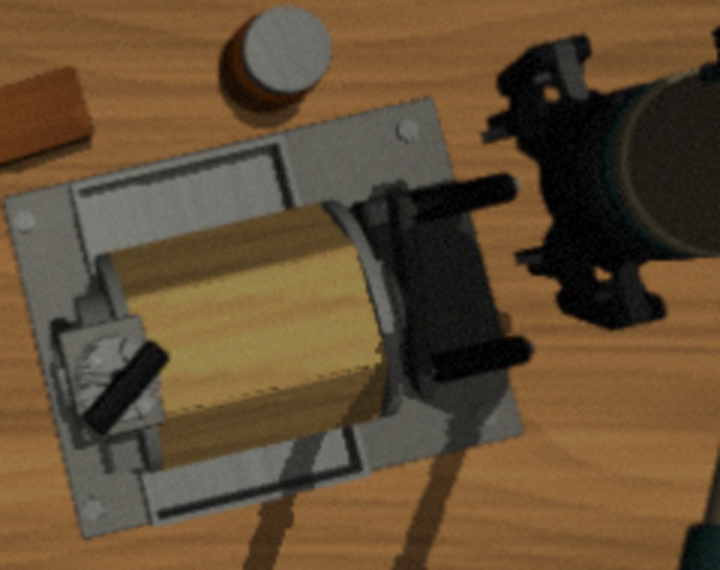

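{"fn": "step_arm", "kwargs": {
  "targets": [
    [[30,0,0],0],
    [[60,0,0],0],
    [[77,0,0],0],
    [[77,0,0],0],
    [[77,0,0],0]
  ]
}}

```text
clock: 15.0
position: [0.6197, -0.1782, 0.1351]
ee_rot: [0.555, 0.439, 0.554, -0.439]
contact_force: [0.2, -0.9, -0.7]
width: 0.0598
```

```bash
python3 - <<'E'
from h import *; from rig import manip
st=manip.get_state();crank(st,-1)
E
```

```text
t 15.0 stand xyz mm [  47.2 -148.2   23.8] r 52.9 theta 116.8 Ftool [0.7 0.  1. ] w 0.0598
```

{"fn": "step_arm", "kwargs": {
  "targets": [
    [[0,0,0],0],
    [[0,0,0],0],
    [[0,0,0],0],
    [[0,0,0],0],
    [[0,0,0],0]
  ],
  "grip": 1,
  "grip_force": 50
}}

```text
clock: 15.5
position: [0.6225, -0.1778, 0.1361]
ee_rot: [0.556, 0.44, 0.553, -0.437]
contact_force: [5.6, 2.0, 1.6]
width: 0.0155
```

```bash
python3 - <<'E'
from h import *; from rig import manip
st=manip.get_state();crank(st,-1)
E
```

```text
t 15.5 stand xyz mm [  50.  -148.4   24.8] r 55.8 theta 116.4 Ftool [-1.6  5.9 -0.6] w 0.0155
```

{"fn": "step_arm", "kwargs": {
  "targets": [
    [[0,1.5,0],0],
    [[-3.8,-0.5,0],0],
    [[-7.8,-3,0],0],
    [[-11.7,-6,0],0],
    [[-15.2,-9.2,0],0],
    [[-18.4,-12.7,0],0],
    [[-21.4,-16.6,0],0],
    [[-23.9,-20.6,0],0],
    [[-23.9,-20.6,0],0]
  ]
}}

```text
clock: 16.4
position: [0.6017, -0.1827, 0.1596]
ee_rot: [0.556, 0.44, 0.553, -0.438]
contact_force: [4.8, 1.3, 3.5]
width: 0.0154
```

```bash
python3 - <<'E'
from h import *; from rig import manip
st=manip.get_state();crank(st,-1)
E
```

```text
t 16.4 stand xyz mm [  28.7 -148.4   48.3] r 56.1 theta 149.3 Ftool [-3.5  5.  -0.2] w 0.0154
```

{"fn": "step_arm", "kwargs": {
  "targets": [
    [[-2.2,-4.3,0],0],
    [[-4.1,-8.7,0],0],
    [[-5.5,-13.3,0],0],
    [[-6.6,-17.9,0],0],
    [[-7.2,-22.7,0],0],
    [[-7.4,-27.5,0],0],
    [[-7.4,-29.5,0],0],
    [[-7.4,-29.5,0],0],
    [[-7.4,-29.5,0],0]
  ]
}}

```text
clock: 17.3
position: [0.5722, -0.1897, 0.1674]
ee_rot: [0.556, 0.439, 0.554, -0.438]
contact_force: [3.0, 0.8, 6.0]
width: 0.0156
```

```bash
python3 - <<'E'
from h import *; from rig import manip
st=manip.get_state();crank(st,-1)
for c in ("top","side"):
    p=manip.get_image(c); im=p["image"][:,:,::-1]
    x0,x1,y0,y1=dict(top=(320,560,160,350),side=(300,480,80,280))[c]
    cv2.imwrite(f"pics/{c}10.png",cv2.resize(im[y0:y1,x0:x1],None,fx=3,fy=3,interpolation=cv2.INTER_CUBIC))
E
```

```text
t 17.3 stand xyz mm [  -1.7 -148.4   56.1] r 56.1 theta -178.3 Ftool [-5.9  3.1 -0. ] w 0.0156
```

View pics/side10.png

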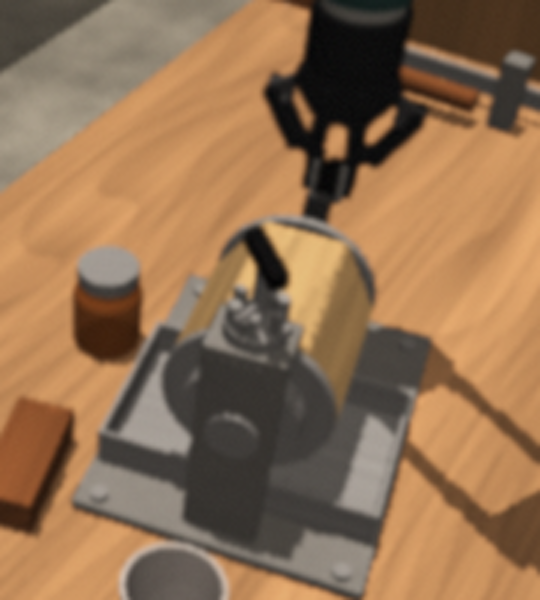

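View pics/top10.png

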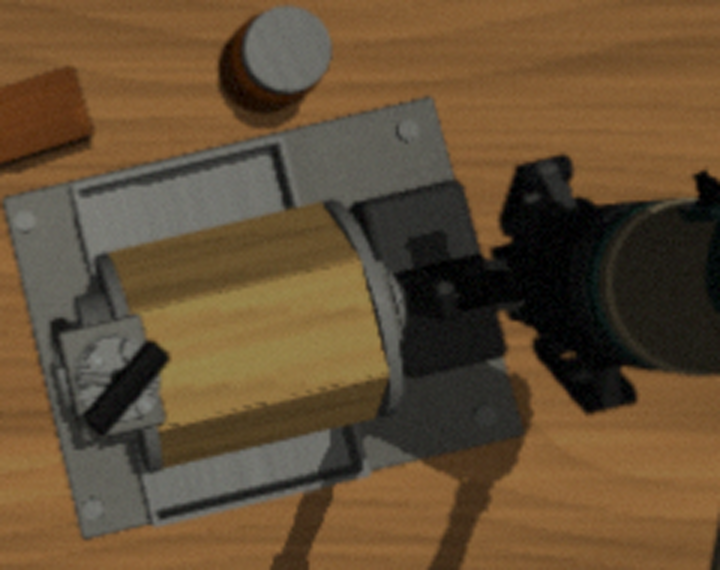

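The barrel is at about 181°. I'll release B, retreat upward and check for the spacers.

{"fn": "step_arm", "kwargs": {
  "targets": [
    [[0,0,0],0],
    [[0,0,0],0],
    [[0,0,0],0],
    [[0,0,0],0],
    [[-40,0,0],0],
    [[-80,0,0],0],
    [[-120,0,20],0],
    [[-150,0,60],0],
    [[-150,0,100],0],
    [[-150,0,100],0]
  ],
  "grip": 0.3
}}

```text
clock: 18.4
position: [0.5949, -0.2919, 0.3157]
ee_rot: [0.555, 0.439, 0.553, -0.441]
contact_force: [-0.9, 0.4, -0.3]
width: 0.0598
```

```bash
python3 - <<'E'
from h import *; from rig import manip
tell(manip.get_state())
for c in ("top","side"):
    p=manip.get_image(c); im=p["image"][:,:,::-1]
    x0,x1,y0,y1=dict(top=(300,520,180,350),side=(310,460,130,290))[c]
    g=cv2.convertScaleAbs(im[y0:y1,x0:x1],alpha=1.8,beta=10)
    cv2.imwrite(f"pics/{c}11.png",cv2.resize(g,None,fx=3.5,fy=3.5,interpolation=cv2.INTER_CUBIC))
    for k in range(6):
        print(k,[(r["xyz"],r["confidence"]) for r in manip.search_frame(p,f"spacer{k}")])
    for n in ("t_bar","grip_b_mid","port","jar","offcut","tin"):
        print(n,[(r["xyz"],r["confidence"]) for r in manip.search_frame(p,n)[:2]])
E
```

```text
t 18.4 pos [ 0.5949 -0.2919  0.3157] psi 0.2283 q [-0.559  0.382  1.143 -0.003  1.614 -0.788] F [-0.9  0.4 -0.3] M [-0.02 -0.02  0.07] w 0.0598
0 []
1 []
2 []
3 []
4 []
5 []
t_bar [([0.5239, 0.041, 0.2771], 0.63), ([0.5551, -0.0543, 0.1882], 0.43)]
grip_b_mid [([0.5742, -0.1817, 0.1914], 0.75)]
port [([0.5572, -0.0578, 0.1888], 0.71)]
jar [([0.7152, -0.0774, 0.0908], 0.77)]
offcut [([0.6753, 0.0969, 0.035], 0.83), ([0.524, 0.0417, 0.2782], 0.58)]
tin [([0.4909, 0.1598, 0.0214], 0.94)]
0 [([0.5209, 0.0401, 0.2744], 0.27)]
1 [([0.5209, 0.0401, 0.2744], 0.27)]
2 [([0.5209, 0.0401, 0.2744], 0.27)]
3 [([0.5209, 0.0401, 0.2744], 0.27)]
4 [([0.5209, 0.0401, 0.2744], 0.27)]
5 [([0.5209, 0.0401, 0.2744], 0.27)]
t_bar [([0.5242, 0.0418, 0.2776], 0.78)]
grip_b_mid [([0.5665, -0.1817, 0.1942], 0.62), ([0.6653, 0.1086, 0.0384], 0.36)]
port [([0.5206, -0.0404, 0.1664], 0.83)]
jar [([0.7083, -0.0667, 0.0587], 0.9), ([0.5192, 0.0364, 0.2749], 0.18)]
offcut [([0.6668, 0.1093, 0.0342], 0.8), ([0.5194, -0.0395, 0.1671], 0.49)]
tin [([0.4998, 0.1543, 0.0455], 0.81)]
```

View pics/side11.png

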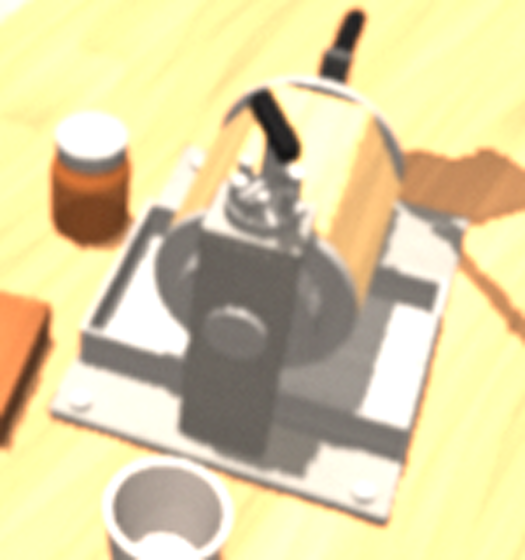

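View pics/top11.png

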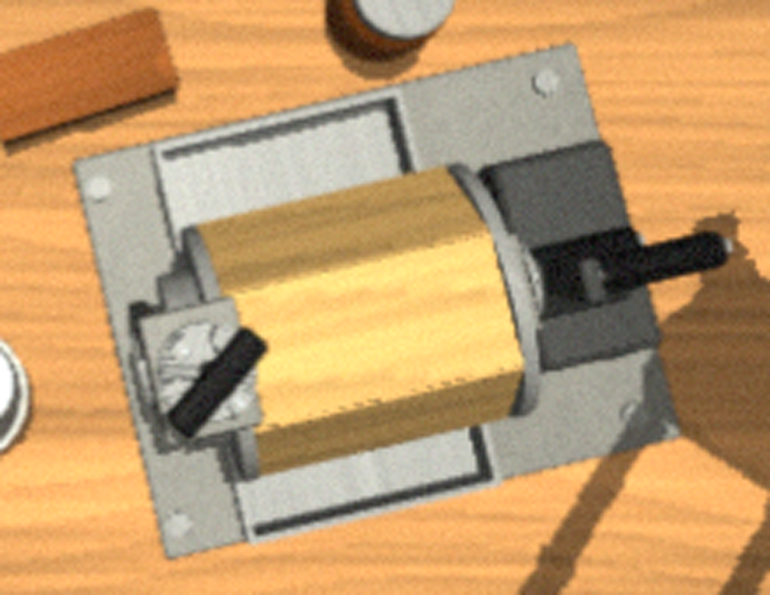

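```bash
python3 - <<'E'
from h import *; from rig import manip
p=manip.get_image("side"); im=p["image"][:,:,::-1]
g=im[195:260,370:450].astype(float)/255; g=np.clip(g**.5*1.2,0,1)*255
a=cv2.resize(g.astype(np.uint8),None,fx=8,fy=8,interpolation=cv2.INTER_CUBIC)
b=cv2.imread("pics/side8.png"); 
cv2.imwrite("pics/side12.png",a)
# stand points projections: port-down visible floor limits
for q in [(-.111,-.069),(-.111,.069),(-.05,.069),(-.05,-.069),(-.03,0),(-.05,0),(-.07,0)]: print(q,((proj('side',stand2w((*q,.016),S))[0]-[370,195])*8).round(0))
R=stand2w((-.06,-.30,.3),S)[0]; print(R)
E
```

```text
(-0.111, -0.069) [506. 188.]
(-0.111, 0.069) [417. 506.]
(-0.05, 0.069) [216. 443.]
(-0.05, -0.069) [322. 136.]
(-0.03, 0) [209. 264.]
(-0.05, 0) [271. 282.]
(-0.07, 0) [334. 300.]
[ 0.55032902 -0.35062578  0.3       ]
```

View pics/side12.png

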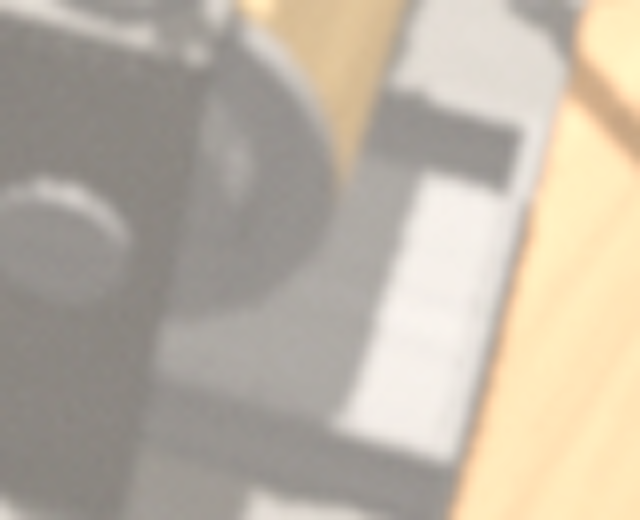

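```bash
python3 - <<'E'
import cv2,numpy as np
t=[]
for n in (7,9,10):
    a=cv2.imread(f"pics/side{n}.png")[330:480,160:400]; t.append(cv2.convertScaleAbs(cv2.resize(a,None,fx=1.65,fy=1.65),alpha=1.6))
cv2.imwrite("pics/cmp.png",np.vstack(t)[:,:][:743] if 0 else np.hstack([np.vstack(t[:2]),np.vstack([t[2],t[2]*0])]))
E
```

```text
(no output)
```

View pics/cmp.png

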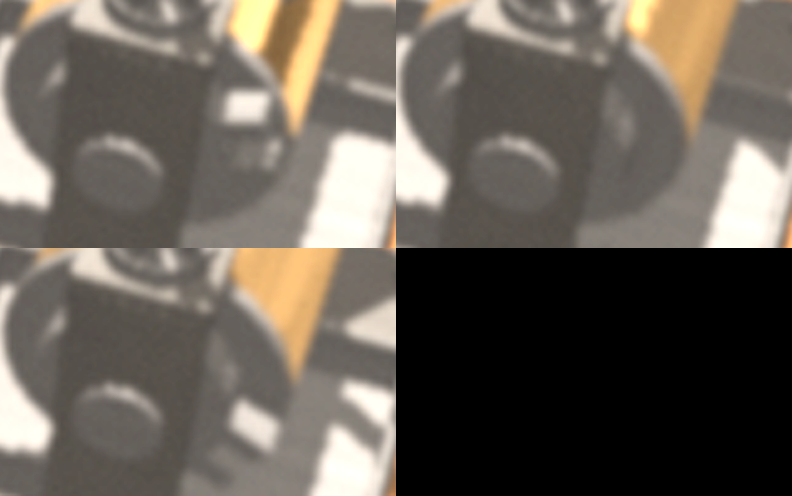

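```bash
python3 - <<'E'
import cv2,numpy as np
t=[]
for n in (7,9):
    a=cv2.imread(f"pics/side{n}.png")[360:500,260:400]; t.append(cv2.convertScaleAbs(cv2.resize(a,(395,395),interpolation=cv2.INTER_CUBIC),alpha=2.2))
cv2.imwrite("pics/cmp2.png",np.hstack(t))
E
```

```text
(no output)
```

View pics/cmp2.png

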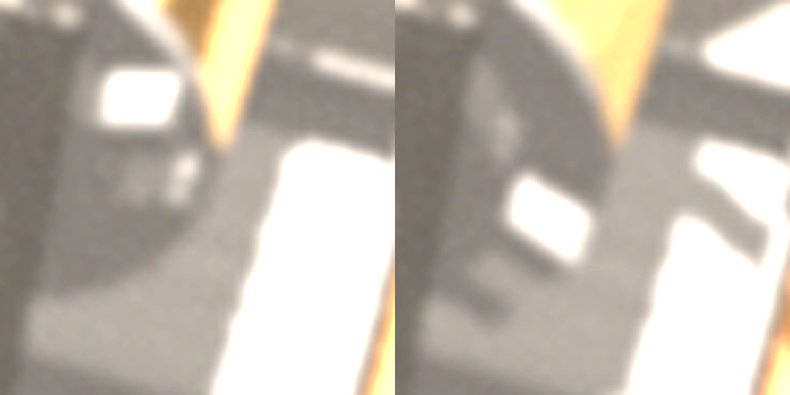

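{"fn": "step_arm", "kwargs": {
  "targets": [
    [[0,0,0],0],
    [[0,0,0],0],
    [[0,0,0],0],
    [[0,0,0],0],
    [[0,0,0],0]
  ]
}}

```text
clock: 20.25
position: [0.5942, -0.2867, 0.3159]
ee_rot: [0.555, 0.439, 0.555, -0.439]
contact_force: [-0.0, -0.0, 1.0]
width: 0.0599
```

```bash
python3 - <<'E'
from h import *; from rig import manip
tell(manip.get_state()); print(manip.sign_off())
E
```

```text
t 20.25 pos [ 0.5942 -0.2867  0.3159] psi 0.2326 q [-0.555  0.379  1.148 -0.     1.615 -0.787] F [-0. -0.  1.] M [ 0.05  0.01 -0.  ] w 0.0599
the job is handed in; nothing more can be done
None
```

I handed the job in at 20.25 s with the plunger retracted and the barrel port-down. I could not see the six spacers, so that they dropped is inferred rather than confirmed.

- **Plunger:** I lifted the T-handle about 17 mm, turned it counter-clockwise about 1.21 rad and lowered it until it seated. It stayed at about 10.3 mm of lift by arm position. After I let go, the camera showed it turned and about 12 mm higher than at the start, and it looked the same in the last pictures.
- **Barrel:** I carried grip A from 0° to about 115°, changed to grip B, and carried that to about 181° by arm position. The last pictures show grip B at the top of its circle and closed plywood on the barrel's upper side.
- **Spacers:** They lie hidden under the barrel. The network that searches for them gave only one wrong, low-confidence hit on the T-bar. No spacer shows on the visible parts of the pan floor, the stand base or the bench.
- **Bystanders:** The measured positions of the jar, offcut and tin stayed within about 5 mm of their starting values, which is close to the network's own error.
- **Robot:** The gripper is clear of everything. The force on the tool is about 1 N, which is at noise level.

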